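Nip a bound book in the tabletop press

TASK

The newly bound book lies part-way into the little screw press: push it gently by its spine, straight in, until its front edge is fully home against the back stop. Then wind the press down with its T-handle until the platen just touches the book, give the handle one quarter turn more and no further, and let go. Leave the other things on the desk where they are.

Things in the scene. Friction and masses are not known exactly. Their poses are not given: they have to be found in the camera images.
- press: iron tabletop book press, fixed. Origin on the table under its screw axis; x points from the open front (robot side) to the back, z up. Bed 260 x 240 mm, x -175 to +85, top at z = 30. Back stop bar on the bed: front face at x = +50, 150 wide, 14 high. Two 20 mm columns at x = 0, y = +-105. Crosshead x +-24, y +-125, z 110 to 140; brass nut 42 wide up to z = 151
- platen: steel platen that presses the book: 96 (x) x 150 (y) x 12 mm, origin at the centre of its underside, axes as the press. It does not turn; it sinks 6 mm for each full clockwise turn of the handle
- handle_grip (a point): centre of the iron T-handle on the vertical screw: a flat-sided bar 74 mm long (its x), 16 wide (its y), 18 high (9 above and below this point), round ends, below it only the 17 mm screw; 149 mm above the platen's underside, about 210 above the table, sinking with the platen
- book: bound book, dark boards, leather spine, flat on the press bed: 132 (x) x 160 (y) mm, 29 to 33.3 thick (swollen leaves, not known exactly), 0.3 to 0.6 kg, loose. Origin at the centre of its underside; x points from spine (x = -66) to front edge (x = +66), into the press. Starts 35 to 60 mm short of the back stop; home, its origin is 16 mm in front of the screw axis
- paste_jar: bystander: clear jar with white cap, 54 mm wide, 62 high, left of the press; origin under its centre
- bone_folder: bystander: flat ivory-coloured bone folder 160 x 20 x 5 mm, right of the press; origin under its centre
- ink_jar_a: bystander: small black ink jar with white cap, 38 mm wide, 36 high; origin under its centre
- ink_jar_b: bystander: small black ink jar with white cap, 38 mm wide, 36 high; origin under its centre
- weight: bystander: brass paper weight with a knob, 52 mm wide, 48 high; origin under its centre
- scissors: bystander: scissors with blue handles, 170 mm long; origin at the pivot
- reed_pen: bystander: bamboo reed pen 190 mm long, 9 thick; origin under its middle
- handle (a joint): angle of the T-handle, rad, grows clockwise seen from above (closing, 6 mm down a turn). 1.2 to 6.1 rad from the start until the platen meets the book. Turning it takes about 0.25 N m; this steps up by 0.085 when the platen meets the book and climbs 0.085 more over the next quarter turn (springy leaves). Held still, its friction can act either way: watch for the change. It stays where it is left
There are look-alikes about, which are no part of the job. What is shaped like the book but purple or turquoise is not meant.

How it is judged:
By the outcome, as a careful person would: the job done as asked, in the order asked, and still so for the second after the job is handed in, with the robot touching nothing.
It also fails if it takes over 72 s, if anything falls off the work surface, if the arm or the gripper's body presses on something with over 40 N, if the wrist force passes 120 N, or if a joint passes its speed limit or range.

ROBOT

A 6-joint arm with a two-finger parallel gripper is mounted at the origin on the work surface. World frame = base frame: x ahead of the robot, y to its left, z up, the work surface at z = 0. Lengths are in m, angles in rad, forces in N, time in s.
With the tool pointing down it reaches from about 0.375 to 0.9 m from the base axis. Payload 3.1 kg.
Tool frame: the origin (TCP) lies at the centre of the arm's flange, where the gripper is bolted on; the fingertips stand 182 mm ahead of it and the grasp point (between the pads) lies 164 mm ahead of it; z points along the fingers, y is the line along which they close (so a half turn about z gives the same grasp; the last joint's range is limited). The gripper opens to 87 mm and grips with 3 to 60 N. Pads are 19 mm wide; open, the fingers measure 117 mm over their backs; the gripper's body (75 mm by 190 mm) begins 51 mm behind the grasp point.
Start: joints at [-1.3, 0.527, 1.433, -0, 1.181, -0.178], TCP at [0.271, -0.563, 0.405] pointing down, gripper open.
Joint ranges: [-3.08, 3.08], [-0.75, 2.2], [0.22, 2.44], [-1.43, 4.57], [0, 2.65], [-2.85, 2.85]. Speed limits (rad/s): [2.79, 2.79, 3.14, 3.14, 3.14, 3.14].

INTERFACE

Orientations are given as a unit quaternion [x, y, z, w].
In Python, from rig import * gives the robot as it stands.
- The arm moves only by the tool move_arm, never from a script. Its argument "commands" is a list that holds one entry, the list of rows, each a list of 6 numbers: the shift along the tool's x, y, z in units of 40 mm (1.0 is 40 mm), then the turn, a rotation vector about the tool's x, y, z in rad. A call has 1 to 12 rows; each row is the pose to reach, as a shift and turn from the pose commanded when the call began, along the tool's axes at that moment; what a row does not reach only later rows make up. A row lasts 1/8 s, in which the tool goes at most 62.5 mm and 10.7 degrees, less where a joint would pass 70% of its speed; a pose out of reach is approached as far as the arm can. A call with a gripper value outside its range is refused whole. "claw" is the closure, from -1 (fully open) to 1 (shut), so that 0 is half open, set as the call begins (left out, the last holds). The fingers move at their own pace and stop on an object; "squeeze" is the grip in N (left out, the last holds). Time passes only in rows, so rows that repeat a pose let the fingers close. It gives the time, the measured TCP pose, the force, the opening and the grip force at its end, in the units of the state.
- get_obs(): the state, without advancing time (a new reading comes with each control period).
- camera(name): name is "side" or "top" or "wrist"; returns a dict with "pixels" (480x640x3 uint8, blue, green, red), "range_z" (480x640 float32, m along the optical axis (not along the pixel's ray), 0 where there is no reading), "camera_matrix" (3x3 intrinsics, pixels), "extrinsics" (4x4, takes a point from world to camera coordinates). Camera axes: x right, y up, looking along -z (the intrinsics and any distortion apply to the point x, -y, -z); pixel columns grow to the right and rows downward; lengths in m; the calibration is good to about 2 mm. A picture is of the moment at which its call begins.
- hand_in(): hands the job in; it is judged then, once.
The state is a dict: "time": time; "q": joint angles; "joint_velocities": joint speeds; "joint_torque": joint torques, N m; "position": TCP position; "tool_rot": TCP orientation; "ft_force": force on the tool from outside, world axes, zero at the start; "moment": the same for the moment, N m; "grip_width": finger opening in m; "grip_force": force on a finger pad.
Only numpy, scipy, OpenCV 4.12 (cv2) and the standard library are available. Lean on these libraries where they do the work, as an engineer would, in place of code of your own. Each camera call takes 0.05 s, during which the arm holds its last target. There are 200 camera calls.

## Working session

There is one attempt and no reset: what is moved stays moved. The work goes in short steps, Python scripts to look and compute and a tool call to move; the robot and the scene stay as the last step left them, time stands still between calls to the robot, and variables do not carry over. Pictures are saved under pics/ and viewed, at most 10 in all, crops included, and the job is handed in when it is done.

Besides the shell and the picture viewer there is one more tool, called after "Request:" in YAML: its name, and indented under it one key for each argument. move_arm: Moves the arm, as the interface text tells. Its arguments: {"type":"object","properties":{"commands":{"type":"array","items":{"type":"array","items":{"type":"array","items":{"type":"number"}}}},"claw":{"type":"number"},"squeeze":{"type":"number"}},"required":["commands"]}

```bash
mkdir -p pics; ls; cat > h.py <<'E'
from rig import *
import numpy as np, cv2
from scipy.spatial.transform import Rotation as R
def snap(name,fn=None):
    c=camera(name); 
    if fn: cv2.imwrite('pics/'+fn,c['pixels'])
    return c
def cloud(c):
    K=c['camera_matrix'];E=c['extrinsics'];z=c['range_z']
    v,u=np.mgrid[0:480,0:640]
    p=np.stack([(u-K[0,2])/K[0,0]*z,-(v-K[1,2])/K[1,1]*z,-z],-1)
    w=(p-E[:3,3])@E[:3,:3]
    w[z==0]=np.nan
    return w
E
python3 - <<'E'
from h import *
print(get_obs())
for n in('top','side'):
    c=snap(n,n+'.png'); np.savez(n+'.npz',**c); print(n,c['camera_matrix'],c['extrinsics'])
E
```

```text
pics
{'time': 0.0, 'q': array([-1.30050734e+00,  5.28479840e-01,  1.43390109e+00, -4.53173008e-05,
        1.18137124e+00, -1.78491278e-01]), 'joint_velocities': array([ 0.00022798,  0.00109399, -0.00049275,  0.00014915, -0.0006236 ,
        0.00080814]), 'joint_torque': array([ 7.97986104e-04, -4.40042818e+01, -1.76588792e+01,  6.33742777e-02,
        5.83713397e-02, -1.57520244e-04]), 'position': array([ 0.27110128, -0.56276475,  0.40376318]), 'tool_rot': array([ 9.74927504e-01,  2.22520102e-01, -7.04731710e-05, -1.07766262e-03]), 'ft_force': array([0.47539103, 0.25223193, 1.29973582]), 'moment': array([ 0.03537563,  0.01993239, -0.01963603]), 'grip_force': 0.0, 'grip_width': 0.0869701156992821}
top [[491.16796665   0.         315.50777945]
 [  0.         491.16796665 240.22664181]
 [  0.           0.           1.        ]] [[-0.06788096 -0.99767403 -0.00622168  0.02848867]
 [ 0.97455638 -0.06764068  0.21369277 -0.47964167]
 [-0.21361656  0.00844229  0.9768811  -1.57158096]
 [ 0.          0.          0.          1.        ]]
side [[481.91492226   0.         317.0443658 ]
 [  0.         481.91492226 236.8651589 ]
 [  0.           0.           1.        ]] [[-0.99461679 -0.10349338  0.00515467  0.43994271]
 [ 0.05855602 -0.52031553  0.85196416 -0.15603275]
 [-0.0854906   0.8476797   0.52357472 -1.42633494]
 [ 0.          0.          0.          1.        ]]
```

View pics/top.png

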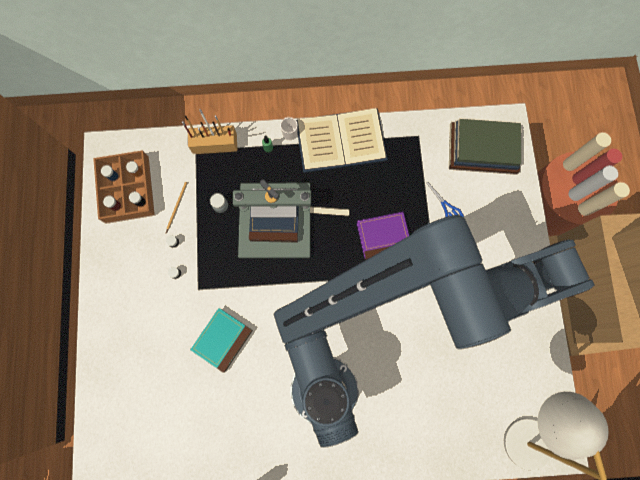

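View pics/side.png

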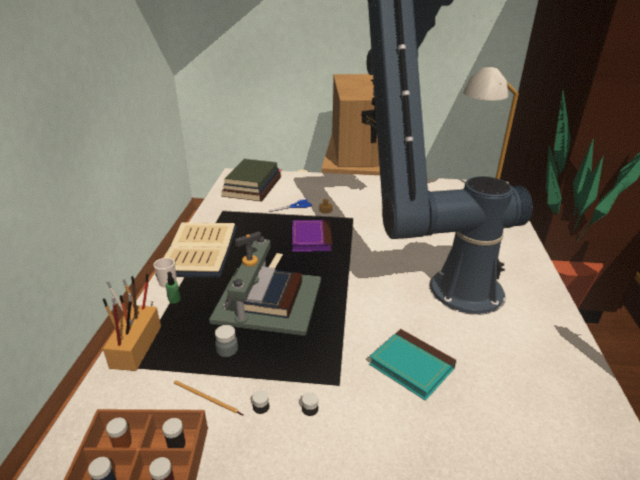

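Top view: the press is at (272,220), with the dark book and its brown spine in it at (275,225) and the T-handle at (268,190). Possible look-alikes are the purple book (385,232), the turquoise book (220,338), the stack (487,145) and the open book (342,138). By the description I choose the dark one in the press, and I'll check it in a crop.

```bash
python3 - <<'E'
from h import *
ims=[]
for n,(u0,v0,u1,v1) in {'top':(225,165,325,270),'side':(200,220,330,340)}.items():
    c=dict(np.load(n+'.npz')); w=cloud(c)
    np.save(n+'_w.npy',w)
    im=c['pixels'][v0:v1,u0:u1]; ims.append(cv2.resize(im,(400,400*im.shape[0]//im.shape[1])))
    if n=='top':
        for p in [(240,256),(308,257),(241,208),(253,238),(298,240),(253,225),(297,226),(268,190),(265,184),(275,197),(272,187),(237,197),(308,192),(275,215)]:
            print(p,w[p[1],p[0]].round(3))
h=min(i.shape[0] for i in ims)
cv2.imwrite('pics/crop.png',np.hstack([i[:h] for i in ims]))
# bed points / book top points
w=np.load('top_w.npy').reshape(-1,3)
roi=(w[:,0]>.4)&(w[:,0]<.9)&(abs(w[:,1]-.1)<.2)
for a,b in [(.02,.04),(.055,.07),(.07,.1),(.1,.12),(.13,.145),(.2,.235)]:
    s=roi&(w[:,2]>a)&(w[:,2]<b); p=w[s]
    if len(p)>20: print(a,b,len(p),p.min(0).round(3),p.max(0).round(3),np.median(p,0).round(4),cv2.minAreaRect(p[:,:2].astype(np.float32)*1000))
E
```

```text
(240, 256) [0.45  0.251 0.025]
(308, 257) [0.431 0.024 0.026]
(241, 208) [0.612 0.239 0.038]
(253, 238) [0.499 0.2   0.065]
(298, 240) [0.49  0.054 0.031]
(253, 225) [0.545 0.199 0.06 ]
(297, 226) [0.532 0.054 0.055]
(268, 190) [0.607 0.129 0.225]
(265, 184) [0.627 0.137 0.225]
(275, 197) [0.584 0.109 0.225]
(272, 187) [0.683 0.132 0.027]
(237, 197) [0.613 0.233 0.159]
(308, 192) [0.62 0.01 0.14]
(275, 215) [0.568 0.123 0.079]
0.02 0.04 3447 [ 0.43 -0.1   0.02] [0.9   0.299 0.04 ] [0.5803 0.054  0.028 ] ((665.67822265625, 100.24628448486328), (397.8851013183594, 469.55706787109375), 89.64916229248047)
0.055 0.07 1389 [0.482 0.016 0.055] [0.9  0.3  0.07] [0.5387 0.1404 0.0632] ((690.9317626953125, 157.95785522460938), (283.8606872558594, 417.5888366699219), 89.9949722290039)
0.07 0.1 673 [0.482 0.026 0.07 ] [0.899 0.3   0.098] [0.5883 0.1454 0.0752] ((691.4839477539062, 161.4127197265625), (424.0105285644531, 264.03460693359375), 2.0264391899108887)
0.1 0.12 77 [0.582 0.019 0.1  ] [0.875 0.297 0.12 ] [0.5909 0.1482 0.1145] ((728.2774047851562, 159.04713439941406), (336.1347961425781, 222.54322814941406), 10.60158920288086)
0.13 0.145 894 [0.581 0.003 0.13 ] [0.879 0.3   0.145] [0.6085 0.113  0.1387] ((674.7994995117188, 197.76243591308594), (406.950927734375, 184.8074188232422), 48.09565353393555)
0.2 0.235 133 [0.582 0.101 0.202] [0.643 0.153 0.23 ] [0.6103 0.1267 0.222 ] ((611.9248657226562, 128.0736541748047), (73.71893310546875, 15.487935066223145), 39.804988861083984)
```

View pics/crop.png

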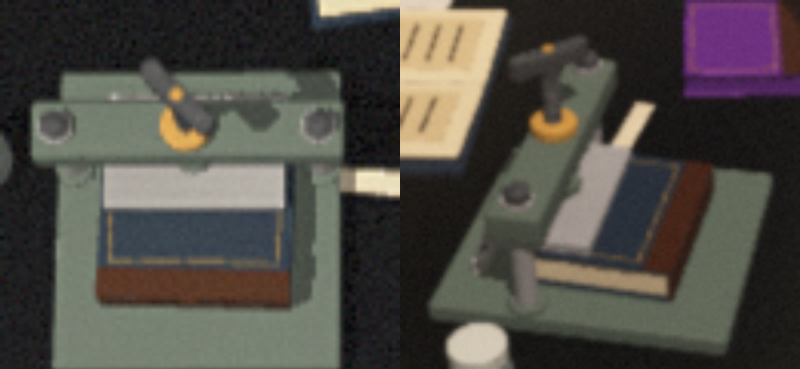

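The crop shows the chosen book in the press: dark blue boards, gold rule, and a brown leather spine facing the robot. The T-handle is diagonal above the crosshead. Next I'll fit the press yaw and the book pose.

```bash
python3 - <<'E'
from h import *
def plane(W,sel): return W[sel]
for n in('top','side'):
    W=np.load(n+'_w.npy').reshape(-1,3); x,y,z=W.T
    r=(x>.40)&(x<.72)&(y>-.03)&(y<.28)
    for nm,s in {'bed':r&(z>.023)&(z<.037),'cross':r&(z>.133)&(z<.147)&(x<.66)&(x>.55),'handle':r&(z>.2)&(z<.24)&(x>.55)&(x<.67),'booktop':r&(z>.054)&(z<.067)&(x<.57)&(y>.03)&(y<.22)}.items():
        p=W[s]
        # drop sparse outliers
        from scipy.spatial import cKDTree
        q=p[:,:2]; d=cKDTree(q).query(q,6)[0][:,5]; p=p[d<.009]
        print(n,nm,len(p),cv2.minAreaRect(p[:,:2].astype(np.float32)*1000),'zmed',np.median(p[:,2]).round(4))
    # spine edge: min x of points z>.05 per y bin
    p=W[r&(z>.045)&(z<.07)&(x<.56)]
    ys=np.arange(.06,.19,.01); e=[p[abs(p[:,1]-a)<.006,0].min() for a in ys]
    print(np.polyfit(ys-.128,e,1),np.round(e,3))
    # bed front edge
    p=W[r&(z>.018)&(z<.04)]
    ys=np.arange(.04,.24,.01); e=[p[abs(p[:,1]-a)<.006,0].min() for a in ys]
    print('bedfront',np.polyfit(ys-.128,e,1))
    p=W[r&(z>.133)&(z<.147)&(x<.66)&(x>.55)]
    ys=np.arange(.02,.24,.01); e=[p[abs(p[:,1]-a)<.006,0].min() for a in ys]
    print('crossfront',np.polyfit(ys-.128,e,1))
E
```

```text
top bed 2137 ((567.71875, 131.33522033691406), (238.67933654785156, 261.7579345703125), 86.31002807617188) zmed 0.0296
top cross 875 ((611.9340209960938, 127.38053131103516), (246.99960327148438, 50.5869026184082), 85.95703887939453) zmed 0.1392
top handle 133 ((611.9248657226562, 128.0736541748047), (73.71893310546875, 15.487935066223145), 39.804988861083984) zmed 0.222
top booktop 961 ((528.1417846679688, 133.19493103027344), (159.36985778808594, 82.30443572998047), 86.85575866699219) zmed 0.0624
[0.09450754 0.48815708] [0.482 0.483 0.484 0.484 0.485 0.486 0.488 0.488 0.489 0.489 0.492 0.493
 0.493]
bedfront [0.06801712 0.43695877]
crossfront [0.06605019 0.58797164]
side bed 2415 ((565.961181640625, 132.02110290527344), (244.63502502441406, 261.5816345214844), 85.90933227539062) zmed 0.0305
side cross 768 ((610.1796264648438, 128.81431579589844), (252.4224090576172, 48.45027542114258), 86.09156799316406) zmed 0.1404
side handle 224 ((609.3157958984375, 130.13595581054688), (73.97445678710938, 21.83595085144043), 40.755531311035156) zmed 0.2191
side booktop 1049 ((525.6725463867188, 132.6253204345703), (166.47018432617188, 78.95063018798828), 85.41185760498047) zmed 0.0637
[0.08408217 0.48653748] [0.482 0.481 0.482 0.482 0.484 0.485 0.486 0.487 0.488 0.488 0.489 0.49
 0.491]
bedfront [0.06381192 0.43543284]
crossfront [0.06673693 0.58657092]
```

```bash
cat >> h.py <<'E'
def rel(*targets):
    o=get_obs(); r=R.from_quat(o['tool_rot'])
    m=r.as_matrix(); yaw=np.arctan2(m[1,0],m[0,0])
    print('t',round(o['time'],2),'pos',o['position'].round(4),'yaw',round(yaw,3),'F',o['ft_force'].round(2),'M',o['moment'].round(3),'q6',o['q'][5].round(2),'grip',round(o['grip_width'],4),round(o['grip_force'],1))
    for x,y,z,yw in targets:
        rv=(r.inv()*R.from_euler('z',yw)*R.from_quat([1,0,0,0])).as_rotvec()
        print((x,y,z,yw),'->',((np.array([x,y,z])-o['position'])@m/.04).round(2),rv.round(3))
E
python3 - <<'E'
from h import *
rel((.45,-.3,.404,.2),(.45,-.05,.404,0.05),(.43,.14,.404,-.067))
c=camera('wrist');E=c['extrinsics'];p=-E[:3,:3].T@E[:3,3];o=get_obs()
print('cam in tool',R.from_quat(o['tool_rot']).inv().apply(p-o['position']))
E
```

```text
t 0.1 pos [ 0.2711 -0.5628  0.4039] yaw 0.449 F [ 0.73 -0.16 -0.12] M [0.007 0.027 0.017] q6 -0.18 grip 0.0866 0.0
(0.45, -0.3, 0.404, 0.2) -> [ 6.88 -3.98  0.01] [-0.002 -0.     0.249]
(0.45, -0.05, 0.404, 0.05) -> [ 9.59 -9.61  0.02] [-0.002  0.     0.399]
(0.43, 0.14, 0.404, -0.067) -> [ 11.2  -14.11   0.03] [-0.002  0.     0.516]
cam in tool [0.08086717 0.00044417 0.01977997]
```

Request:
move_arm:
  commands:
    - [[1.2,-0.7,0,0,0,-0.18],[2.4,-1.4,0,0,0,-0.36],[3.6,-2.1,0,0,0,-0.54],[4.9,-2.8,0,0,0,-0.72],[6.0,-3.6,0,0,0,-0.9],[6.9,-4.6,0,0,0,-1.08],[7.6,-5.8,0,0,0,-1.26],[8.2,-7.0,0,0,0,-1.44],[8.8,-8.2,0,0,0,-1.62],[9.4,-9.4,0,0,0,-1.8],[9.9,-10.6,0,0,0,-1.98],[10.4,-11.8,0,0,0,-2.16]]

```text
time: 1.65
position: [0.4409, 0.0443, 0.4047]
tool_rot: [0.26, 0.965, 0.0, 0.0]
ft_force: [1.1, -0.2, -0.7]
grip_width: 0.0874
grip_force: 0.0
```

```bash
python3 - <<'E'
from h import *
rel((.43,.14,.404,3.075),(.44,.139,.222,3.075))
E
```

```text
t 1.65 pos [0.4409 0.0443 0.4047] yaw 2.615 F [ 1.1  -0.18 -0.72] M [ 0.055 -0.249 -0.002] q6 -1.2 grip 0.0874 0.0
(0.43, 0.14, 0.404, 3.075) -> [1.44 1.93 0.02] [ 0.    0.   -0.46]
(0.44, 0.139, 0.222, 3.075) -> [1.21 2.03 4.57] [ 0.    0.   -0.46]
```

Request:
move_arm:
  commands:
    - [[0.5,0.6,0,0,0,-0.16],[1.0,1.3,0,0,0,-0.32],[1.2,2.0,0.8,0,0,-0.46],[1.2,2.0,2.0,0,0,-0.46],[1.2,2.0,3.2,0,0,-0.46],[1.2,2.0,4.1,0,0,-0.46],[1.2,2.0,4.5,0,0,-0.46],[1.2,2.0,4.5,0,0,-0.46],[1.2,2.0,4.5,0,0,-0.46]]

```text
time: 2.78
position: [0.4408, 0.136, 0.2252]
tool_rot: [0.036, 0.999, 0.0, 0.0]
ft_force: [1.1, 1.0, 0.2]
grip_width: 0.0872
grip_force: 0.0
```

```bash
python3 - <<'E'
from h import *
rel((.519,.1335,.222,3.075))
W=cloud(snap('side','s2.png'))
x,y,z=W.reshape(-1,3).T
s=(x>.4)&(x<.475)&(y>.04)&(y<.24)&(z>.038)&(z<.1); p=W.reshape(-1,3)[s]; print(len(p),p.min(0),p.max(0))
E
```

```text
t 2.77 pos [0.4408 0.136  0.2252] yaw 3.069 F [1.15 1.02 0.22] M [ 0.083 -0.126  0.037] q6 -1.44 grip 0.0872 0.0
(0.519, 0.1335, 0.222, 3.075) -> [-1.95  0.08  0.08] [ 0.     0.001 -0.006]
137 [0.4249595  0.08839283 0.04204372] [0.45247121 0.19713316 0.09546047]
```

View pics/s2.png

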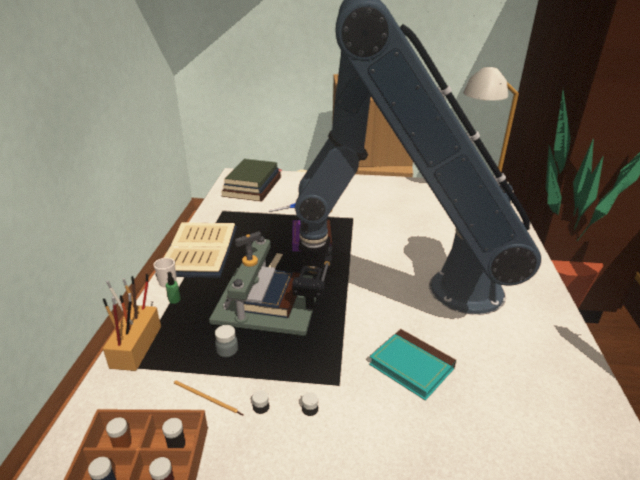

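View: the open fingers at (310,285) stand just in front of the brown spine, clear of the crosshead.

Request:
move_arm:
  commands:
    - [[-0.2,0.03,0.08,0,0,-0.006],[-0.4,0.05,0.08,0,0,-0.006],[-0.6,0.05,0.08,0,0,-0.006],[-0.7,0.05,0.08,0,0,-0.006],[-0.77,0.05,0.08,0,0,-0.006],[-0.84,0.05,0.08,0,0,-0.006],[-0.91,0.05,0.08,0,0,-0.006],[-0.98,0.05,0.08,0,0,-0.006],[-1.05,0.05,0.08,0,0,-0.006],[-1.12,0.05,0.08,0,0,-0.006],[-1.19,0.05,0.08,0,0,-0.006],[-1.26,0.05,0.08,0,0,-0.006]]

```text
time: 4.32
position: [0.4915, 0.1344, 0.2214]
tool_rot: [0.033, 0.999, 0.0, 0.0]
ft_force: [-1.5, -0.1, -1.6]
grip_width: 0.0868
grip_force: 0.9
```

Request:
move_arm:
  commands:
    - [[-0.06,0,0,0,0,0],[-0.12,0,0,0,0,0],[-0.18,0,0,0,0,0],[-0.24,0,0,0,0,0],[-0.3,0,0,0,0,0],[-0.36,0,0,0,0,0],[-0.42,0,0,0,0,0],[-0.48,0,0,0,0,0]]

```text
time: 5.32
position: [0.5102, 0.133, 0.2215]
tool_rot: [0.033, 0.999, -0.0, -0.0]
ft_force: [-2.2, 0.5, -1.5]
grip_width: 0.0874
grip_force: 1.0
```

```bash
python3 - <<'E'
from h import *
rel((.519,.1335,.222,3.075))
E
```

```text
t 5.33 pos [0.5102 0.133  0.2215] yaw 3.075 F [-2.19  0.5  -1.51] M [0.08  0.238 0.001] q6 -1.46 grip 0.0874 1.0
(0.519, 0.1335, 0.222, 3.075) -> [-0.22  0.03 -0.01] [-0. -0. -0.]
```

Contact force is about 2 N. I'll continue in small steps until the force rises.

Request:
move_arm:
  commands:
    - [[-0.04,0,0,0,0,0],[-0.08,0,0,0,0,0],[-0.12,0,0,0,0,0],[-0.15,0,0,0,0,0]]

```text
time: 5.82
position: [0.5162, 0.1326, 0.2216]
tool_rot: [0.033, 0.999, 0.0, 0.0]
ft_force: [-1.6, 0.2, -0.4]
grip_width: 0.0871
grip_force: 1.1
```

Request:
move_arm:
  commands:
    - [[-0.03,0,0,0,0,0],[-0.05,0,0,0,0,0]]

```text
time: 6.08
position: [0.518, 0.1325, 0.2216]
tool_rot: [0.033, 0.999, -0.0, -0.0]
ft_force: [-2.9, 0.0, 0.7]
grip_width: 0.0866
grip_force: 1.5
```

Request:
move_arm:
  commands:
    - [[-0.03,0,0,0,0,0],[-0.05,0,0,0,0,0]]

```text
time: 6.32
position: [0.5202, 0.1324, 0.2216]
tool_rot: [0.033, 0.999, 0.0, 0.0]
ft_force: [-2.9, -0.5, 0.0]
grip_width: 0.0869
grip_force: 1.2
```

Request:
move_arm:
  commands:
    - [[-0.03,0,0,0,0,0],[-0.05,0,0,0,0,0]]

```text
time: 6.58
position: [0.5212, 0.1323, 0.2215]
tool_rot: [0.033, 0.999, -0.0, -0.002]
ft_force: [-7.0, 0.6, 3.8]
grip_width: 0.0873
grip_force: 3.1
```

Request:
move_arm:
  commands:
    - [[-0.03,0,0,0,0,0],[-0.04,0,0,0,0,0],[-0.04,0,0,0,0,0]]

```text
time: 6.95
position: [0.5217, 0.1323, 0.2215]
tool_rot: [0.033, 0.999, -0.0, -0.003]
ft_force: [-6.3, -0.6, 4.5]
grip_width: 0.0873
grip_force: 3.8
```

```bash
python3 - <<'E'
from h import *
rel()
W=cloud(snap('top')).reshape(-1,3); x,y,z=W.T
p=W[(x>.54)&(x<.585)&(y>.04)&(y<.22)&(z>.05)&(z<.09)]; print(len(p))
p=W[(x>.66)&(x<.70)&(y>.04)&(y<.22)&(z<.09)]; print(p[:,2].min(),p[:,2].max())
E
```

```text
t 6.95 pos [0.5217 0.1323 0.2215] yaw 3.075 F [-6.25 -0.56  4.55] M [ 0.21   1.1   -0.086] q6 -1.46 grip 0.0873 3.8
42
0.017712571922720372 0.0799469157508492
```

Request:
move_arm:
  commands:
    - [[-0.03,0,0,0,0,0],[-0.05,0,0,0,0,0],[-0.05,0,0,0,0,0]]

```text
time: 7.38
position: [0.5224, 0.1323, 0.2215]
tool_rot: [0.033, 0.999, -0.0, -0.005]
ft_force: [-9.9, 0.7, 7.3]
grip_width: 0.0869
grip_force: 5.2
```

Request:
move_arm:
  commands:
    - [[0.3,0,0,0,0,0],[0.8,0,0,0,0,0],[1.0,0,-0.8,0,0,-0.1],[1.0,0,-2.2,0,0,-0.28],[1.0,0,-3.6,0,0,-0.46],[1.0,0,-5.0,0,0,-0.64],[1.0,0,-5.6,0,0,-0.77],[1.0,0,-5.6,0,0,-0.77]]

```text
time: 8.38
position: [0.4868, 0.1346, 0.4483]
tool_rot: [-0.344, 0.939, -0.002, 0.005]
ft_force: [0.5, 0.6, -0.4]
grip_width: 0.0867
grip_force: 0.0
```

```bash
python3 - <<'E'
from h import *
rel((.611,.129,.435,3.845))
for n in('top','side'):
    W=cloud(snap(n)).reshape(-1,3); x,y,z=W.T
    r=(x>.40)&(x<.72)&(y>-.03)&(y<.28)
    p=W[r&(z>.045)&(z<.07)&(x<.575)&(y>.05)&(y<.2)]
    ys=np.arange(.06,.19,.01); e=[p[abs(p[:,1]-a)<.006,0].min() for a in ys]
    print(np.polyfit(ys-.128,e,1),np.round(e,3))
E
```

```text
t 8.38 pos [0.4868 0.1346 0.4483] yaw -2.44 F [ 0.54  0.63 -0.44] M [ 0.163 -0.048 -0.023] q6 -2.22 grip 0.0867 0.0
(0.611, 0.129, 0.435, 3.845) -> [-2.28 -2.11  0.36] [-0.006  0.008 -0.002]Traceback (most recent call last):
  File "<stdin>", line 7, in <module>
    return umr_minimum(a, axis, None, out, keepdims, initial, where)
ValueError: zero-size array to reduction operation minimum which has no identity
```

Request:
move_arm:
  commands:
    - [[-0.8,-0.7,0.1,-0.006,0.008,0],[-1.6,-1.4,0.2,-0.006,0.008,0],[-2.28,-2.1,0.3,-0.006,0.008,0],[-2.28,-2.1,0.36,-0.006,0.008,0],[-2.28,-2.1,0.36,-0.006,0.008,0]]

```text
time: 9.05
position: [0.609, 0.1295, 0.4287]
tool_rot: [-0.344, 0.939, 0.002, -0.007]
ft_force: [0.3, -0.2, -1.1]
grip_width: 0.0871
grip_force: 0.0
```

```bash
python3 - <<'E'
from h import *
c=snap('wrist','w1.png'); W=cloud(c).reshape(-1,3); x,y,z=W.T
r=(abs(x-.611)<.06)&(abs(y-.129)<.06)
p=W[r&(z>.195)&(z<.245)]; print(len(p),cv2.minAreaRect(p[:,:2].astype(np.float32)*1000),np.median(p[:,2]), np.percentile(p[:,2],[5,95]))
W2=cloud(snap('side')).reshape(-1,3); x,y,z=W2.T
p=W2[(x>.50)&(x<.575)&(y>.05)&(y<.2)&(z>.045)&(z<.07)]; 
for a in np.arange(.06,.2,.015):
    q=p[abs(p[:,1]-a)<.008]; print(len(q),q[:,0].min().round(3) if len(q) else None,end=' ')
print()
rel((.611,.129,.391,3.845))
E
```

```text
2912 ((610.1613159179688, 123.15896606445312), (65.02433013916016, 16.410961151123047), 40.5770263671875) 0.22286826914237506 [0.21959158 0.22447098]
44 0.523 50 0.524 51 0.525 54 0.526 54 0.527 51 0.529 61 0.529 58 0.53 59 0.531 53 0.532 
t 9.15 pos [0.6086 0.1297 0.4302] yaw -2.439 F [ 0.08 -0.73  0.25] M [ 0.177 -0.03  -0.015] q6 -2.24 grip 0.087 0.0
(0.611, 0.129, 0.391, 3.845) -> [-0.04 -0.06  0.98] [ 0.008 -0.01  -0.001]
```

View pics/w1.png

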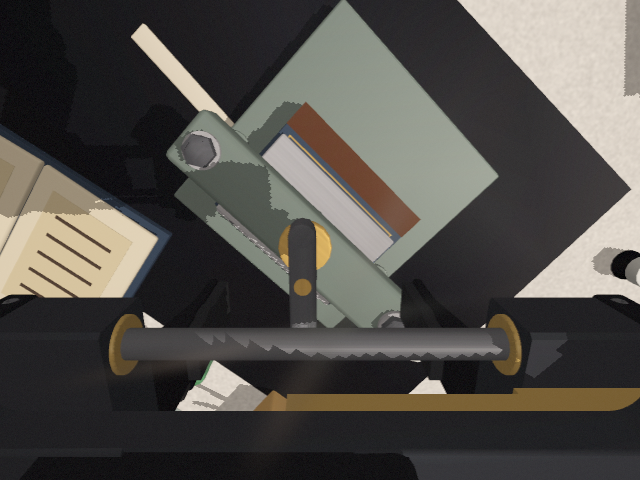

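The wrist view shows the bar upright in the picture, its brass pin at (302,287) between the open fingers. The spine, at (360,165), is now parallel to the crosshead. I'll level the tool, centre it and look again.

```bash
python3 - <<'E'
from h import *
rel((.612,.1275,.42,3.845))
E
```

```text
t 9.15 pos [0.6086 0.1297 0.4302] yaw -2.439 F [ 0.08 -0.73  0.25] M [ 0.177 -0.03  -0.015] q6 -2.24 grip 0.087 0.0
(0.612, 0.1275, 0.42, 3.845) -> [-0.03 -0.1   0.25] [ 0.008 -0.01  -0.001]
```

Request:
move_arm:
  commands:
    - [[-0.03,-0.1,0.2,0.008,-0.01,0],[-0.03,-0.1,0.25,0.008,-0.01,0],[-0.03,-0.1,0.25,0.008,-0.01,0],[-0.03,-0.1,0.25,0.008,-0.01,0]]

```text
time: 9.65
position: [0.6129, 0.1273, 0.4213]
tool_rot: [-0.344, 0.939, -0.001, 0.001]
ft_force: [-0.0, 0.8, -0.3]
grip_width: 0.087
grip_force: 0.0
```

```bash
python3 - <<'E'
from h import *
c=snap('wrist'); W=cloud(c).reshape(-1,3)
o=get_obs(); r=R.from_quat(o['tool_rot']); T=r.inv().apply(W-o['position'])
x,y,z=W.T
p=T[(abs(x-.611)<.06)&(abs(y-.129)<.06)&(z>.21)&(z<.245)]; print(len(p),cv2.minAreaRect(p[:,:2].astype(np.float32)*1000),np.median(p[:,2]))
rel((.612,.1275,.391,3.845))
E
```

```text
3532 ((4.655046463012695, -2.8019332885742188), (62.50282669067383, 94.92493438720703), 26.842731475830078) 0.1983644250198069
t 9.7 pos [0.613  0.1273 0.4214] yaw -2.438 F [ 0.35 -0.24  1.46] M [ 0.145 -0.096  0.019] q6 -2.25 grip 0.0873 0.0
(0.612, 0.1275, 0.391, 3.845) -> [0.02 0.02 0.76] [-0.002  0.002 -0.   ]
```

```bash
python3 - <<'E'
from h import *
c=snap('wrist'); W=cloud(c).reshape(-1,3)
o=get_obs(); r=R.from_quat(o['tool_rot']); T=r.inv().apply(W-o['position'])
x,y,z=W.T
p=T[(abs(T[:,0])<.045)&(abs(T[:,1])<.022)&(z>.21)&(z<.235)]
print(len(p),cv2.minAreaRect(p[:,:2].astype(np.float32)*1000),np.percentile(p[:,2],[5,50,95]),p[:,:2].max(0),p[:,:2].min(0))
E
```

```text
3161 ((4.5858917236328125, -1.085932731628418), (15.927227973937988, 66.86856842041016), 89.97662353515625) [0.19687858 0.19843018 0.20112727] [0.03802011 0.00689111] [-0.02885161 -0.00904964]
```

Request:
move_arm:
  commands:
    - [[0.02,-0.02,0.3,0,0,0],[0.02,-0.02,0.6,0,0,0],[0.02,-0.02,0.78,0,0,0],[0.02,-0.02,0.78,0,0,0]]

```text
time: 10.25
position: [0.6128, 0.1261, 0.3887]
tool_rot: [-0.344, 0.939, -0.0, 0.0]
ft_force: [-1.5, -0.3, -1.0]
grip_width: 0.087
grip_force: 0.0
```

Request:
move_arm:
  commands:
    - [[0,0,0,0,0,0],[0,0,0,0,0,0],[0,0,0,0,0,0],[0,0,0,0,0,0],[0,0,0,0,0,0],[0,0,0,0,0,0]]
  claw: 1
  squeeze: 20

```text
time: 11.0
position: [0.613, 0.1261, 0.3899]
tool_rot: [-0.344, 0.939, -0.001, 0.001]
ft_force: [0.1, 0.6, 0.1]
grip_width: 0.035
grip_force: 0.0
```

```bash
python3 - <<'E'
from h import *
rel((.612,.1275,.39,3.845))
print(R.from_quat(get_obs()['tool_rot']).inv().apply(get_obs()['ft_force']))
E
```

```text
t 11.0 pos [0.613  0.1261 0.3899] yaw -2.438 F [0.15 0.6  0.13] M [ 0.124 -0.04   0.066] q6 -2.25 grip 0.035 0.0
(0.612, 0.1275, 0.39, 3.845) -> [-0.    0.04 -0.  ] [-0.002  0.002 -0.   ]
[-0.5018815   0.36457139 -0.13417861]
```

Request:
move_arm:
  commands:
    - [[0,0,0,0,0,0],[0,0,0,0,0,0],[0,0,0,0,0,0],[0,0,0,0,0,0]]
  claw: 1
  squeeze: 40

```text
time: 11.5
position: [0.6129, 0.1262, 0.3899]
tool_rot: [-0.344, 0.939, -0.0, 0.001]
ft_force: [-0.0, 0.8, 0.3]
grip_width: 0.0155
grip_force: 40.0
```

```bash
cat >> h.py <<'E'
def st(n=8):
    M=[];F=[]
    for i in range(1):
        o=get_obs(); F.append(R.from_quat(o['tool_rot']).inv().apply(o['ft_force']));M.append(o['moment'])
    rel(); print('Ftool',np.mean(F,0).round(2))
E
python3 - <<'E'
from h import *
st()
E
```

```text
t 11.5 pos [0.6129 0.1262 0.3899] yaw -2.438 F [-0.    0.78  0.33] M [ 0.252 -0.058  0.055] q6 -2.25 grip 0.0155 40.0
Ftool [-0.5   0.6  -0.33]
```

Gripped with no side load. Now winding clockwise: the first 1.2 rad is surely free, so I'll use it as the torque baseline.

Request:
move_arm:
  commands:
    - [[0,0,0.002,0,0,0.1],[0,0,0.005,0,0,0.2],[0,0,0.007,0,0,0.3]]

```text
time: 11.88
position: [0.6129, 0.1263, 0.3896]
tool_rot: [-0.199, 0.98, -0.0, 0.001]
ft_force: [-1.1, 0.8, 0.3]
grip_width: 0.0157
grip_force: 40.0
```

```bash
python3 -c "
from h import *
st()"
```

```text
t 11.88 pos [0.6129 0.1263 0.3896] yaw -2.741 F [-1.06  0.81  0.35] M [ 0.271 -0.018  0.265] q6 -1.95 grip 0.0157 40.0
Ftool [ 0.66  1.16 -0.35]
```

Request:
move_arm:
  commands:
    - [[0,0,0.002,0,0,0.1],[0,0,0.005,0,0,0.2],[0,0,0.007,0,0,0.3]]

```text
time: 12.25
position: [0.6129, 0.1263, 0.3893]
tool_rot: [-0.05, 0.999, -0.0, 0.001]
ft_force: [-0.9, 0.5, 0.3]
grip_width: 0.016
grip_force: 40.0
```

```bash
python3 -c "
from h import *
st()"
```

```text
t 12.25 pos [0.6129 0.1263 0.3893] yaw -3.041 F [-0.93  0.51  0.33] M [ 0.198 -0.075  0.303] q6 -1.65 grip 0.016 40.0
Ftool [ 0.88  0.6  -0.33]
```

Request:
move_arm:
  commands:
    - [[0,0,0.002,0,0,0.1],[0,0,0.005,0,0,0.2],[0,0,0.007,0,0,0.3]]

```text
time: 12.62
position: [0.6129, 0.1263, 0.3891]
tool_rot: [0.099, 0.995, 0.0, 0.001]
ft_force: [-0.0, 0.3, -0.0]
grip_width: 0.016
grip_force: 40.0
```

```bash
python3 -c "
from h import *
st()"
```

```text
t 12.62 pos [0.6129 0.1263 0.3891] yaw 2.943 F [-0.01  0.29 -0.02] M [ 0.175 -0.066  0.246] q6 -1.35 grip 0.016 40.0
Ftool [0.06 0.28 0.02]
```

```bash
cat >> h.py <<'E'
def mz(n=5):
    v=[get_obs()['moment'][2]]
    for i in range(n): camera('top'); v.append(get_obs()['moment'][2])
    o=get_obs(); m=R.from_quat(o['tool_rot']).as_matrix()
    print('t',round(o['time'],2),'yaw',round(float(np.arctan2(m[1,0],m[0,0])),3),'z',o['position'][2].round(4),'q6',o['q'][5].round(2),'Mz',np.round(v,3),'held mean',np.mean(v[1:]).round(3),'F',o['ft_force'].round(1))
E
python3 -c "
from h import *
mz(6)"
```

```text
t 12.93 yaw 2.946 z 0.389 q6 -1.35 Mz [ 0.246  0.163 -0.007 -0.06  -0.027 -0.022  0.   ] held mean 0.008 F [-0.   1.9 -0.3]
```

```bash
cat > l.py <<'E'
from rig import *
o=get_obs(); print(round(o['time'],2),'q6',round(float(o['q'][5]),4),'Mz',round(float(o['moment'][2]),3),'tau6',round(float(o['joint_torque'][5]),4),'v6',round(float(o['joint_velocities'][5]),3),'F',o['ft_force'].round(1))
E
python3 l.py
```

```text
12.93 q6 -1.35 Mz 0.0 tau6 -0.046 v6 0.002 F [-0.   1.9 -0.3]
```

Request:
move_arm:
  commands:
    - [[0,0,0.002,0,0,0.08]]

```text
time: 13.05
position: [0.6129, 0.1263, 0.389]
tool_rot: [0.138, 0.99, 0.0, 0.001]
ft_force: [-0.7, 1.8, 0.1]
grip_width: 0.0156
grip_force: 40.0
```

```bash
python3 l.py
```

```text
13.05 q6 -1.2686 Mz 0.247 tau6 -0.2554 v6 0.648 F [-0.7  1.8  0.1]
```

Request:
move_arm:
  commands:
    - [[0,0,0.002,0,0,0.08]]

```text
time: 13.18
position: [0.6129, 0.1263, 0.3889]
tool_rot: [0.178, 0.984, 0.0, 0.001]
ft_force: [-0.7, 1.9, 0.6]
grip_width: 0.0151
grip_force: 40.0
```

```bash
python3 l.py
```

```text
13.18 q6 -1.1882 Mz 0.255 tau6 -0.1676 v6 0.634 F [-0.7  1.9  0.6]
```

Request:
move_arm:
  commands:
    - [[0,0,0.002,0,0,0.08]]

```text
time: 13.3
position: [0.6129, 0.1263, 0.3888]
tool_rot: [0.217, 0.976, 0.0, 0.001]
ft_force: [0.2, 1.6, 0.5]
grip_width: 0.0157
grip_force: 40.0
```

```bash
python3 l.py
```

```text
13.3 q6 -1.1082 Mz 0.245 tau6 -0.1664 v6 0.636 F [0.2 1.6 0.5]
```

Request:
move_arm:
  commands:
    - [[0,0,0.002,0,0,0.08]]

```text
time: 13.42
position: [0.6129, 0.1263, 0.3887]
tool_rot: [0.256, 0.967, 0.0, 0.001]
ft_force: [-0.3, 2.2, 0.1]
grip_width: 0.016
grip_force: 40.0
```

```bash
python3 l.py
```

```text
13.43 q6 -1.0282 Mz 0.25 tau6 -0.1665 v6 0.634 F [-0.3  2.2  0.1]
```

Joint-6 torque is very clean (-0.1665 while turning freely), so I'll detect contact from that.

Request:
move_arm:
  commands:
    - [[0,0,0.002,0,0,0.08],[0,0,0.004,0,0,0.16]]

```text
time: 13.68
position: [0.6129, 0.1264, 0.3886]
tool_rot: [0.332, 0.943, 0.0, 0.001]
ft_force: [-0.2, 1.9, 0.4]
grip_width: 0.0156
grip_force: 40.0
```

```bash
python3 l.py
```

```text
13.68 q6 -0.8682 Mz 0.278 tau6 -0.1662 v6 0.633 F [-0.2  1.9  0.4]
```

Request:
move_arm:
  commands:
    - [[0,0,0.002,0,0,0.08],[0,0,0.004,0,0,0.16]]

```text
time: 13.92
position: [0.6129, 0.1264, 0.3884]
tool_rot: [0.407, 0.914, 0.001, 0.001]
ft_force: [-0.3, 1.6, 0.5]
grip_width: 0.0157
grip_force: 40.0
```

```bash
python3 l.py
```

```text
13.93 q6 -0.7082 Mz 0.286 tau6 -0.1664 v6 0.632 F [-0.3  1.6  0.5]
```

Request:
move_arm:
  commands:
    - [[0,0,0.002,0,0,0.08],[0,0,0.004,0,0,0.16]]

```text
time: 14.18
position: [0.613, 0.1263, 0.3883]
tool_rot: [0.478, 0.878, 0.001, 0.001]
ft_force: [0.3, 0.8, -0.2]
grip_width: 0.0156
grip_force: 40.1
```

```bash
python3 l.py
```

```text
14.18 q6 -0.5484 Mz 0.289 tau6 -0.105 v6 0.631 F [ 0.3  0.8 -0.2]
```

Request:
move_arm:
  commands:
    - [[0,0,0.002,0,0,0.08],[0,0,0.004,0,0,0.16]]

```text
time: 14.42
position: [0.613, 0.1264, 0.3882]
tool_rot: [0.547, 0.837, 0.001, 0.001]
ft_force: [-1.0, 1.7, -0.0]
grip_width: 0.0155
grip_force: 40.1
```

```bash
python3 l.py
```

```text
14.43 q6 -0.3885 Mz 0.378 tau6 -0.0741 v6 0.633 F [-1.   1.7 -0. ]
```

Request:
move_arm:
  commands:
    - [[0,0,0.002,0,0,0.08],[0,0,0.004,0,0,0.16]]

```text
time: 14.68
position: [0.613, 0.1264, 0.3881]
tool_rot: [0.612, 0.791, 0.001, 0.001]
ft_force: [-1.4, 2.8, 0.2]
grip_width: 0.0155
grip_force: 40.1
```

```bash
python3 l.py
```

```text
14.68 q6 -0.2286 Mz 0.307 tau6 -0.0658 v6 0.633 F [-1.4  2.8  0.2]
```

Contact: the torque steps up between q6 = -0.71 and -0.55. Extrapolating the ramp back puts it at about -0.58, so a quarter turn more ends at q6 of about 0.98. That leaves 1.2 rad to turn.

Request:
move_arm:
  commands:
    - [[0,0,0.002,0,0,0.08],[0,0,0.004,0,0,0.16],[0,0,0.006,0,0,0.24],[0,0,0.008,0,0,0.32],[0,0,0.01,0,0,0.4],[0,0,0.011,0,0,0.48],[0,0,0.013,0,0,0.56],[0,0,0.015,0,0,0.64]]

```text
time: 15.68
position: [0.6131, 0.1264, 0.3874]
tool_rot: [0.83, 0.558, 0.001, 0.001]
ft_force: [-0.2, 1.4, -0.1]
grip_width: 0.016
grip_force: 40.1
```

```bash
python3 l.py
```

```text
15.68 q6 0.4114 Mz 0.4 tau6 -0.0325 v6 0.633 F [-0.2  1.4 -0.1]
```

Request:
move_arm:
  commands:
    - [[0,0,0.002,0,0,0.08],[0,0,0.004,0,0,0.16],[0,0,0.006,0,0,0.24],[0,0,0.008,0,0,0.32],[0,0,0.01,0,0,0.4]]

```text
time: 16.3
position: [0.6131, 0.1263, 0.3871]
tool_rot: [0.924, 0.382, 0.001, 0.001]
ft_force: [0.1, 2.1, 0.5]
grip_width: 0.0159
grip_force: 40.1
```

```bash
python3 l.py
```

```text
16.3 q6 0.8113 Mz 0.44 tau6 -0.0118 v6 0.633 F [0.1 2.1 0.5]
```

The slope is steady at 0.052/rad, so contact was at q6 = -0.59 and the target is 0.98. One last 0.16 rad.

Request:
move_arm:
  commands:
    - [[0,0,0.002,0,0,0.08],[0,0,0.004,0,0,0.16],[0,0,0.004,0,0,0.16],[0,0,0.004,0,0,0.16],[0,0,0.004,0,0,0.16]]

```text
time: 16.92
position: [0.6131, 0.1263, 0.3869]
tool_rot: [0.951, 0.308, 0.002, 0.0]
ft_force: [-0.4, 1.0, 0.4]
grip_width: 0.0153
grip_force: 40.0
```

```bash
python3 l.py
```

```text
16.93 q6 0.9699 Mz 0.27 tau6 0.2213 v6 0.005 F [-0.4  1.   0.4]
```

Request:
move_arm:
  commands:
    - [[0,0,0,0,0,0],[0,0,0,0,0,0],[0,0,0,0,0,0],[0,0,0,0,0,0],[0,0,0,0,0,0],[0,0,0,0,0,0],[0,0,0,0,0,0],[0,0,0,0,0,0]]
  claw: -1

```text
time: 17.92
position: [0.613, 0.1262, 0.3868]
tool_rot: [0.952, 0.307, 0.001, 0.001]
ft_force: [-0.8, 0.6, 1.5]
grip_width: 0.084
grip_force: 0.0
```

```bash
python3 l.py; python3 - <<'E'
from h import *
c=snap('wrist'); W=cloud(c).reshape(-1,3)
o=get_obs(); r=R.from_quat(o['tool_rot']); T=r.inv().apply(W-o['position'])
p=T[(abs(T[:,0])<.045)&(abs(T[:,1])<.022)&(W[:,2]>.208)&(W[:,2]<.235)]
print(len(p),cv2.minAreaRect(p[:,:2].astype(np.float32)*1000)); rel()
E
```

```text
17.93 q6 0.9708 Mz 0.043 tau6 0.0001 v6 0.001 F [-0.8  0.6  1.5]
3710 ((0.6713752746582031, 0.12411880493164062), (16.034832000732422, 73.53329467773438), 89.3261947631836)
t 17.98 pos [0.613  0.1262 0.3868] yaw 0.625 F [ 0.16 -0.58 -0.5 ] M [-0.032  0.02   0.007] q6 0.97 grip 0.0852 0.0
```

Released; the bar sits within 0.7° of the tool. Now retreat straight up, back off, and check.

Request:
move_arm:
  commands:
    - [[0,0,-0.4,0,0,0],[0,0,-1.2,0,0,0],[0,0,-2.2,0,0,0],[-0.6,0.5,-2.6,0,0,0],[-1.6,1.3,-2.6,0,0,0],[-2.6,2.1,-2.6,0,0,0],[-3.0,3.2,-2.6,0,0,0],[-3.0,4.4,-2.6,0,0,0],[-3.0,5.4,-2.6,0,0,0],[-3.0,5.4,-2.6,0,0,0],[-3.0,5.4,-2.6,0,0,0]]

```text
time: 19.35
position: [0.6414, -0.1189, 0.4915]
tool_rot: [0.952, 0.307, 0.001, 0.0]
ft_force: [0.8, -0.2, -0.7]
grip_width: 0.0869
grip_force: 0.0
```

```bash
python3 - <<'E'
from h import *
rel(); 
for n in('side','top'):
    c=snap(n,n+'_end.png'); W=cloud(c).reshape(-1,3); x,y,z=W.T
    p=W[(x>.50)&(x<.575)&(y>.05)&(y<.21)&(z>.045)&(z<.07)]
    print([p[abs(p[:,1]-a)<.008][:,0].min().round(3) if (abs(p[:,1]-a)<.008).any() else None for a in np.arange(.06,.2,.015)])
    p=W[(z>.2)&(z<.24)&(x>.55)&(x<.67)&(abs(y-.128)<.05)]; print(n,cv2.minAreaRect(p[:,:2].astype(np.float32)*1000),np.median(p[:,2]))
E
```

```text
t 19.35 pos [ 0.6414 -0.1189  0.4915] yaw 0.625 F [ 0.79 -0.24 -0.72] M [-0.008  0.007 -0.061] q6 0.59 grip 0.0869 0.0
[np.float64(0.523), np.float64(0.524), np.float64(0.525), np.float64(0.526), np.float64(0.527), np.float64(0.528), np.float64(0.529), np.float64(0.53), np.float64(0.53), np.float64(0.533)]
side ((610.0648193359375, 130.1609344482422), (72.95623779296875, 20.829587936401367), 34.683380126953125) 0.21585631008782827
[np.float64(0.559), np.float64(0.561), np.float64(0.568), None, None, None, None, None, None, None]
top ((612.1203002929688, 127.02659606933594), (72.70670318603516, 16.944414138793945), 36.265342712402344) 0.21853798084609366
```

View pics/top_end.png

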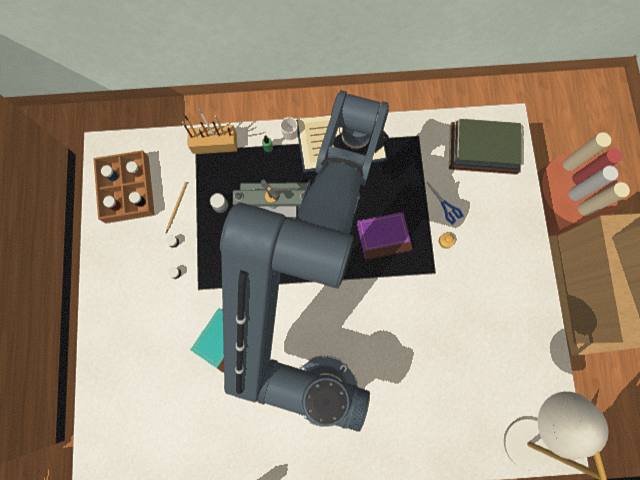

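The top view shows the arm clear of the press (handle at 268,190). The bystanders are where they were, the spine is unmoved at the home position, and the handle's final angle is about 36° after a 184.6° turn, as expected.

```bash
python3 -c "
from rig import *
print(hand_in())"
```

```text
the job is handed in; nothing more can be done
None
```

The book is home against the back stop, and the press is wound down to first contact plus about a quarter turn (estimated from joint torque as 89–90°). I let go of the handle, the other things on the desk look unmoved, and the job was handed in at about 19.5 s; no verdict came back.

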